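# Put the swapped casting rings back on their own formers

### The arm

A 7-joint arm with a two-finger parallel gripper is mounted at the origin on a cart in front of the work surface, level with it; the furniture and walls round the work are solid. World frame = base frame: x ahead of the robot, y to its left, z up, the work surface at z = 0. Lengths are in mm, angles in rad, forces in N, time in s.
With the tool pointing down it reaches from about 400 to 850 mm from the base axis. Payload 6.9 kg.
Tool frame: the origin (TCP) lies at the very end of the fingers, on their centre line; the grasp point (between the pads) lies 19 mm behind it; z points along the fingers, y is the line along which they close (so a half turn about z gives the same grasp; the last joint's range is limited). The gripper opens to 85 mm and grips with 20 to 120 N. Pads are 22 mm wide; open, the fingers measure 114 mm over their backs; the gripper's body (76 mm by 85 mm) begins 54 mm behind the grasp point. The pads swing forward as they close: fully open they stand 13 mm farther back than shut.
Start: joints at [-1.19, 0.507, -0.238, 1.5, 0.126, 1.149, -0.155], TCP at [169.616, 601.533, 231.275] pointing down, gripper open.
Joint ranges: [-3.08, 3.08], [-0.24, 2.05], [-1.43, 1.35], [0, 2.5], [-1.52, 4.66], [0.17, 1.96], [-2.89, 2.89]. Speed limits (rad/s): [2.39, 2.39, 3.14, 3.14, 3.14, 3.14, 3.14].

### API

Orientations are given as a unit quaternion [w, x, y, z].
In Python, from rig import env gives the robot as it stands.
- The arm moves only by the tool play_rows, never from a script. Its argument "deltas" is a list of rows, each an object with "xyz": the shift along the tool's x, y, z in mm, a list of three; "twist": the turn about the tool's z in rad; "fingers": the opening, from 0 (shut) to 1 (fully open). A call has 1 to 8 rows; each row shifts and turns the commanded pose from where the row before left it, along the tool's axes as they then stand; what a row does not reach is not made up. A row lasts 1/10 s, in which the tool goes at most 50 mm and 8.59 degrees, less where a joint would pass 70% of its speed; a pose out of reach is approached as far as the arm can. A call with a gripper value outside its range is refused whole. The fingers move at their own pace and stop on an object; "squeeze" is the grip in N (left out, the last holds). Time passes only in rows, so rows that do not move let the fingers close. It gives the time, the measured TCP pose, the force, the opening and the grip force at its end, in the units of the state.
- env.state(): the state, without advancing time (a new reading comes with each control period).
- env.read_camera(name): name is "side" or "top"; returns the picture (384x512x3 uint8, red, green, blue); there is no depth.
- env.camera_params(name): a dict with "fovy" (degrees; the focal length in pixels is half the picture's height over the tangent of half this angle, whatever the lens; pixels are square), "cx", "cy" (the principal point, pixels), "k1" (the pictures are not rectified: a ray, as slopes to the right and down, at radius r is drawn at 1 + k1 r^2 times it, then the intrinsics apply), "R" (3x3) and "t" (3): a world point X has camera coordinates R X + t. Camera axes: x right, y down, z forward; pixel columns grow to the right and rows downward; lengths in mm; the calibration is good to about 2 mm. A picture is of the moment at which its call begins. camera_params takes no time and is no camera call.
- env.finish_job(): hands the job in; it is judged then, once.
Trained networks look in the newest picture that a camera, given by its name, has taken for a name from the list of things; names that differ only in an ending like _2 or _b are one class to them, and where a whole thing is asked for, a point or a joint stands for the part that bears it (a point fixed in the world has none). Each returns a list of dicts, best first, with "score" (0 to 1); they miss things now and then, are a little off and sometimes report something else, mostly with a low value. They report only what shows in the picture. A call takes as long as a camera call. They do not tell look-alikes from the thing itself.
- env.find_in(camera, label): "centre" ([column, row] in pixels, amid what is visible of it).
- env.regions_of(camera, label): "pixels" (384x512 bool, what is visible of it) and "centre" ([column, row] in pixels, amid what is visible of it).
- env.mark_of(camera, label): "centre" ([column, row] in pixels: a listed point, or the origin of a listed thing).
The state is a dict: "clock": time; "joint_pos": joint angles; "joint_vel": joint speeds; "effort": joint torques, N m; "ee_pos": TCP position; "tool_rot": TCP orientation; "force": force on the tool from outside, world axes, zero at the start; "wrist_torque": the same for the moment, N m; "finger_gap": finger opening in mm; "gripper_force": force on a finger pad.
Only numpy, scipy, OpenCV 4.12 (cv2) and the standard library are available. Lean on these libraries where they do the work, as an engineer would, in place of code of your own. Each camera call takes 0.05 s, during which the arm holds its last target. There are 200 camera calls.

### The job

The three steel casting rings were put down on the wrong rubber formers, so none of them fits. Change them round until each ring stands upright and fully down in the socket of the former made for its size; the white slab is free for setting one down on the way. Do not knock over the little brown bottle.

Things in the scene. Friction and masses are not known exactly. Their poses are not given: they have to be found in the camera images.
- ring_s_center (a point): upright open steel tube (casting ring) lined with thin white paper, the smallest of the three: 40 mm outside diameter, wall 2.5 mm, 54 mm high. Point: its centre, on the axis, 27 mm above the lower edge; z is the axis. Starts on the middle-sized former, loose inside the wide socket, lower edge 5 mm above the bench. About 120 g.
- ring_m_center (a point): upright open steel tube (casting ring) lined with thin white paper, the middle-sized of the three: 51 mm outside diameter, wall 2.5 mm, 54 mm high. Point: its centre, on the axis, 27 mm above the lower edge; z is the axis. Starts on the largest former, loose inside the wide socket, lower edge 5 mm above the bench. About 160 g.
- ring_l_center (a point): upright open steel tube (casting ring) lined with thin white paper, the largest of the three: 62 mm outside diameter, wall 2.5 mm, 54 mm high. Point: its centre, on the axis, 27 mm above the lower edge; z is the axis. Starts on the smallest former, standing on its flat top over the narrow socket, lower edge 14 mm above the bench. About 200 g.
- former_s: black rubber former, smallest of the three, fixed: 74 mm diameter, flat top 14 mm high, tab on its -x side. Origin: centre of underside, z up. Socket for the 40 mm ring: floor 5 mm up, 45 mm wide, mouth flared to 51 mm over the upper 5 mm (forgives 4 mm off centre). In it a cone with green wax teeth (a single tooth), to 44 mm high, within 6 mm of the axis: lift and lower rings straight over them, lower edge above 50 mm.
- former_m: black rubber former, middle-sized of the three, fixed: 84 mm diameter, flat top 14 mm high, tab on its -x side. Origin: centre of underside, z up. Socket for the 51 mm ring: floor 5 mm up, 56 mm wide, mouth flared to 62 mm over the upper 5 mm (forgives 4 mm off centre). In it a cone with green wax teeth (a row of three), to 44 mm high, within 14 mm of the axis: lift and lower rings straight over them, lower edge above 50 mm.
- former_l: black rubber former, largest of the three, fixed: 94 mm diameter, flat top 14 mm high, tab on its -x side. Origin: centre of underside, z up. Socket for the 62 mm ring: floor 5 mm up, 67 mm wide, mouth flared to 73 mm over the upper 5 mm (forgives 4 mm off centre). In it a cone with green wax teeth (an arch of six), to 44 mm high, within 20 mm of the axis: lift and lower rings straight over them, lower edge above 50 mm.
- slab: white opal glass mixing slab lying on the bench, 90 x 110 mm (x by y), 10 mm thick, bare and fixed in place; origin at the centre of its underside, z up. Free for standing one ring on meanwhile.
- liquid_bottle: small brown bottle with a black cap, 32 mm diameter, 62 mm high, standing loose on the bench beyond the formers; origin at the centre of its underside, z up. It must stay standing.
Mind the look-alikes: they are no part of the job. Leave any turquoise look-alike of the former_l alone. What is shaped like the liquid_bottle but yellow is not meant.

How it is judged:
By the outcome, as a careful person would: the job done as asked, in the order asked, and still so for the second after the job is handed in, with the robot touching nothing.
It also fails if it takes over 88 s, if anything falls off the work surface, if the arm or the gripper's body presses on something with over 40 N, if the wrist force passes 120 N, or if a joint passes its speed limit or range.

## Working session

There is one attempt and no reset: what is moved stays moved. The work goes in short steps, Python scripts to look and compute and a tool call to move; the robot and the scene stay as the last step left them, time stands still between calls to the robot, and variables do not carry over. Pictures are saved under pics/ and viewed, at most 14 in all, crops included, and the job is handed in when it is done.

Besides the shell and the picture viewer there is one more tool, called after "Call:" in YAML: its name, and indented under it one key for each argument. play_rows: Moves the arm, as the interface text tells. Its arguments: {"type":"object","properties":{"deltas":{"type":"array","items":{"type":"object","properties":{"xyz":{"type":"array","items":{"type":"number"}},"twist":{"type":"number"},"fingers":{"type":"number"}}}},"squeeze":{"type":"number"}},"required":["deltas"]}

```bash
mkdir -p pics; cat > h.py <<'E'
import numpy as np, cv2
from rig import env
def K(c):
    p=env.camera_params(c); f=192/np.tan(np.radians(p["fovy"])/2)
    return p,f
def ray(c,uv):
    p,f=K(c); q=np.array([[(uv[0]-p["cx"])/f,(uv[1]-p["cy"])/f]])
    d=q[0].copy()
    for _ in range(20): d=q[0]/(1+p["k1"]*(d@d))
    R=np.array(p["R"]);t=np.array(p["t"])
    return -R.T@t, R.T@np.array([d[0],d[1],1])
def at_z(c,uv,z):
    o,d=ray(c,uv); return o+d*(z-o[2])/d[2]
def proj(c,X):
    p,f=K(c); X=np.atleast_2d(X)@np.array(p["R"]).T+np.array(p["t"])
    s=X[:,:2]/X[:,2:]; s=s*(1+p["k1"]*(s**2).sum(1,keepdims=True))
    return s*f+[p["cx"],p["cy"]]
def save(c,name):
    im=env.read_camera(c); cv2.imwrite(f"pics/{name}.png",cv2.cvtColor(im,cv2.COLOR_RGB2BGR)); return im
E
python3 - <<'E'
from h import *
for c in("top","side"):
    save(c,c+"0"); p,f=K(c); o,_=ray(c,(256,192)); print(c,f,o.round(),p["k1"])
hs={"ring_s_center":32,"ring_m_center":32,"ring_l_center":41,"former_s":0,"former_m":0,"former_l":0,"slab":0,"liquid_bottle":0}
for c in("top","side"):
  for l,z in hs.items():
    print(c,l,[(round(r["score"],2),np.round(r["centre"]).tolist(),at_z(c,r["centre"],z).round().tolist()) for r in env.mark_of(c,l)[:3]])
s=env.state();print(s["clock"],s["ee_pos"],s["tool_rot"],s["finger_gap"])
E
```

```text
top 363.8317628876053 [ 420. -172. 1104.] -0.11316976252187295
side 412.7136538656905 [  418. -1040.   692.] -0.11345108378514468
top ring_s_center [(0.55, [282.0, 206.0], [501.0, -274.0, 32.0])]
top ring_m_center [(0.51, [237.0, 215.0], [476.0, -142.0, 32.0])]
top ring_l_center [(0.57, [184.0, 205.0], [509.0, 13.0, 41.0])]
top former_s [(0.86, [283.0, 208.0], [496.0, -281.0, 0.0]), (0.73, [377.0, 228.0], [428.0, -572.0, 0.0]), (0.63, [187.0, 211.0], [492.0, 10.0, 0.0])]
top former_m [(0.86, [283.0, 208.0], [496.0, -281.0, 0.0]), (0.73, [377.0, 228.0], [428.0, -572.0, 0.0]), (0.63, [187.0, 211.0], [492.0, 10.0, 0.0])]
top former_l [(0.86, [283.0, 208.0], [496.0, -281.0, 0.0]), (0.73, [377.0, 228.0], [428.0, -572.0, 0.0]), (0.63, [187.0, 211.0], [492.0, 10.0, 0.0])]
top slab [(0.75, [123.0, 231.0], [435.0, 209.0, 0.0])]
top liquid_bottle [(0.68, [233.0, 180.0], [587.0, -130.0, 0.0]), (0.59, [317.0, 235.0], [413.0, -384.0, 0.0]), (0.18, [284.0, 207.0], [499.0, -286.0, 0.0])]
side ring_s_center [(0.64, [255.0, 228.0], [491.0, -269.0, 32.0]), (0.19, [222.0, 147.0], [427.0, 149.0, 32.0])]
[... 231 characters left out ...]
, 0.0]), (0.7, [256.0, 242.0], [491.0, -285.0, 0.0]), (0.61, [240.0, 203.0], [464.0, -122.0, 0.0])]
side former_m [(0.93, [240.0, 339.0], [428.0, -560.0, 0.0]), (0.7, [256.0, 242.0], [491.0, -285.0, 0.0]), (0.61, [240.0, 203.0], [464.0, -122.0, 0.0])]
side former_l [(0.93, [240.0, 339.0], [428.0, -560.0, 0.0]), (0.7, [256.0, 242.0], [491.0, -285.0, 0.0]), (0.61, [240.0, 203.0], [464.0, -122.0, 0.0])]
side slab [(0.95, [224.0, 149.0], [434.0, 193.0, 0.0])]
side liquid_bottle [(0.72, [284.0, 200.0], [586.0, -123.0, 0.0]), (0.57, [234.0, 275.0], [429.0, -390.0, 0.0])]
0.9 [169.60289582 601.52325522 231.28354872] [-1.71379152e-05  1.37002056e-01  9.90570763e-01 -1.52462493e-05] 85.29482102774162
```

View pics/top0.png

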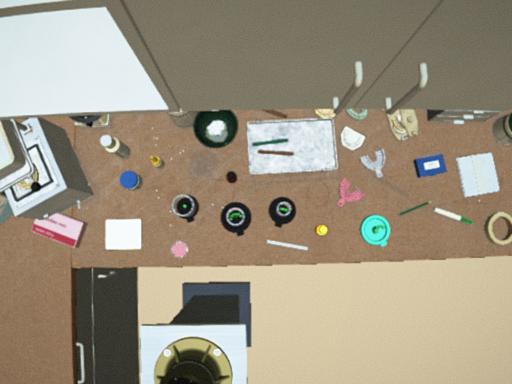

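View pics/side0.png

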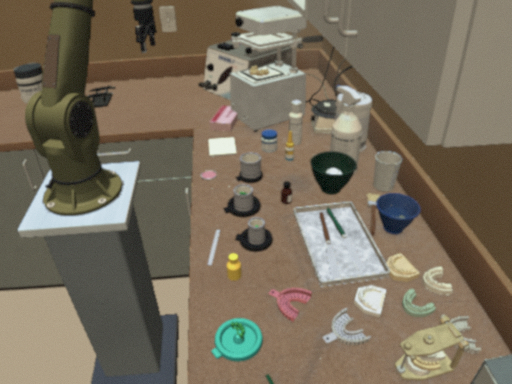

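The top picture shows former_s with ring_l at (185,206), former_l with ring_m at (236,217), former_m with ring_s at (282,209), the slab at (123,234) and the bottle at (231,177). The turquoise look-alike is at (376,230) and the yellow one at (321,230). The side picture agrees.

```bash
python3 - <<'E'
from h import *
for c,(x0,y0,w,h) in {"top":(160,165,150,80),"side":(215,140,90,120)}.items():
    im=np.mean([env.read_camera(c).astype(float) for _ in range(6)],0)
    np.save(c+"0.npy",im)
    k=5
    cr=cv2.resize(im[y0:y0+h,x0:x0+w].astype(np.uint8),None,fx=k,fy=k,interpolation=cv2.INTER_CUBIC)
    cv2.imwrite(f"pics/{c}_crop.png",cv2.cvtColor(cr,cv2.COLOR_RGB2BGR))
E
```

```text
(no output)
```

View pics/top_crop.png

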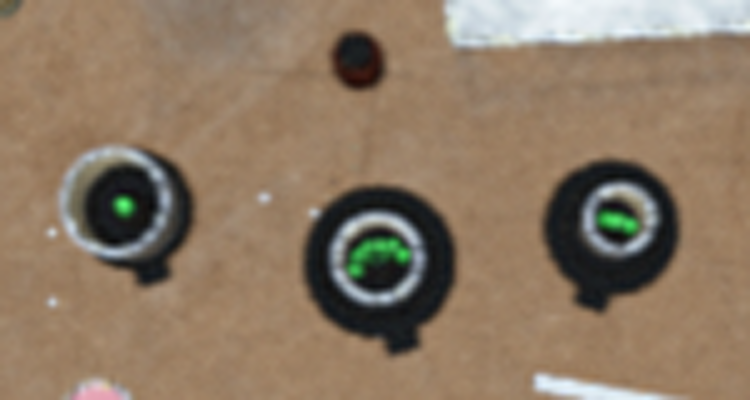

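View pics/side_crop.png

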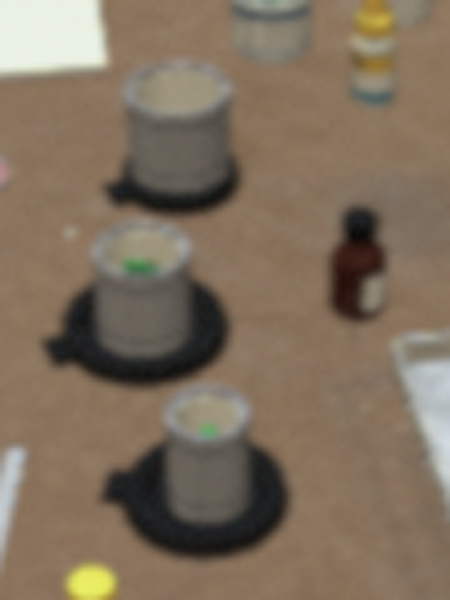

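Each former and ring shows clearly in the crops, with dark discs against brown and bright rims. I'll fit model outlines to both pictures.

```bash
cat > fit.py <<'E'
from h import *
from scipy.optimize import minimize
a=np.linspace(0,2*np.pi,90)
def circ(x,y,r,z): return np.c_[x+r*np.cos(a),y+r*np.sin(a),0*a+z]
S=8
def fill(polys,box,k=S):
    x0,y0,w,h=box; m=np.zeros((h*k,w*k),np.uint8)
    for p in polys:
        q=((p-[x0-.5,y0-.5])*k*16-8).round().astype(np.int32)
        cv2.fillPoly(m,[q],255,shift=4)
    m=cv2.resize(m,(w,h),interpolation=cv2.INTER_AREA)/255.
    return cv2.GaussianBlur(m,(0,0),.6)
def hull(P): return cv2.convexHull(P.astype(np.float32))[:,0]
def sil(c,x,y,r,z0,z1): return hull(np.r_[proj(c,circ(x,y,r,z0)),proj(c,circ(x,y,r,z1))])
def box_of(c,X,r=22):
    u=proj(c,X)[0].round().astype(int); return (u[0]-r,u[1]-r,2*r,2*r)
def run(f,x0):
    best=None
    for d in((0,0),(5,5),(-5,5)):
        r=minimize(f,np.array(x0)+d,method="Nelder-Mead",options=dict(initial_simplex=np.array(x0)+d+np.array([[0,0],[4,0],[0,4]]),xatol=.05,fatol=1e-6))
        if best is None or r.fun<best.fun: best=r
    return best.x,best.fun
def patch(im,b): return im[b[1]:b[1]+b[3],b[0]:b[0]+b[2]].mean(2)/255
def fit_former(c,im,x0,R,ring=None):
    """ring=(x,y,r,z0): masked out"""
    b=box_of(c,[*x0,10]); I=patch(im,b)
    # region of interest
    W=fill([sil(c,*x0,R+16,0,14)],b)>.5
    th=np.linspace(np.pi-.75,np.pi+.75,20); tx=np.r_[x0[0],x0[0]+80*np.cos(th)]; ty=np.r_[x0[1],x0[1]+80*np.sin(th)]
    W&=fill([proj(c,np.c_[tx,ty,0*tx+7])],b)<.5
    if ring: W&=fill([sil(c,ring[0],ring[1],ring[2]+4,ring[3],ring[3]+56)],b)<.2
    def f(p):
        M=fill([sil(c,*p,R,0,14)],b)[W]
        A=np.c_[M,1-M]; s,*_=np.linalg.lstsq(A,I[W],rcond=None)
        return ((A@s-I[W])**2).mean()
    return run(f,x0)
def fit_ring(c,im,x0,r,z0):
    b=box_of(c,[*x0,z0+54]); I=patch(im,b); zt=z0+54
    W=fill([proj(c,circ(*x0,r+6,zt))],b)>.5
    def f(p):
        o=fill([proj(c,circ(*p,r,zt))],b); i=fill([proj(c,circ(*p,r-5,zt))],b)
        M=(o-i)[W]; i=i[W]; s_=fill([sil(c,*p,r,z0,zt)],b)[W]-o[W]; s_=np.clip(s_,0,1)
        A=np.c_[M,i,s_,1-M-i-s_]; s=np.linalg.lstsq(A,I[W],rcond=None)[0]
        return ((A@s-I[W])**2).mean()
    return run(f,x0)
E
cat > m1.py <<'E'
from fit import *
T=[("s",(497,7),37,31,14),("l",(472,-139),47,25.5,5),("m",(497,-275),42,20,5)]
for c in("top","side"):
    im=np.load(c+"0.npy")
    for n,x,R,r,z in T:
        p,e=fit_ring(c,im,x,r,z); q,e2=fit_former(c,im,x,R,(*p,r,z))
        print(c,n,"ring",p.round(1),round(e,5),"former",q.round(1),round(e2,5))
E
python3 m1.py
```

```text
top s ring [505.1  11.1] 0.01332 former [507.   11.7] 0.00072
top l ring [ 471.7 -137.2] 0.00677 former [ 470.8 -137.3] 0.00106Traceback (most recent call last):
  File "m1.py", line 6, in <module>
    p,e=fit_ring(c,im,x,r,z); q,e2=fit_former(c,im,x,R,(*p,r,z))
                                   ~~~~~~~~~~^^^^^^^^^^^^^^^^^^^
  File "fit.py", line 36, in fit_former
    return run(f,x0)
  File "fit.py", line 20, in run
    r=minimize(f,np.array(x0)+d,method="Nelder-Mead",options=dict(initial_simplex=np.array(x0)+d+np.array([[0,0],[4,0],[0,4]]),xatol=.05,fatol=1e-6))
    res = _minimize_neldermead(fun, x0, args, callback, bounds=bounds,
                               **options)
    fxr = func(xr)
    fx = function(np.copy(x), *(wrapper_args + args))
  File "fit.py", line 33, in f
    M=fill([sil(c,*p,R,0,14)],b)[W]
            ~~~^^^^^^^^^^^^^
  File "fit.py", line 14, in sil
    def sil(c,x,y,r,z0,z1): return hull(np.r_[proj(c,circ(x,y,r,z0)),proj(c,circ(x,y,r,z1))])
                                                                     ~~~~^^^^^^^^^^^^^^^^^^
  File "h.py", line 15, in proj
    p,f=K(c); X=np.atleast_2d(X)@np.array(p["R"]).T+np.array(p["t"])
        ~^^^
  File "h.py", line 4, in K
    p=env.camera_params(c); f=192/np.tan(np.radians(p["fovy"])/2)
ValueError: time passes only in moves, steps and waits
```

```bash
sed -i 's/^def K(c):/import functools\n@functools.lru_cache(None)\ndef K(c):/' h.py; python3 m1.py
```

```text
top s ring [505.1  11.1] 0.01332 former [507.   11.7] 0.00072
top l ring [ 471.7 -137.2] 0.00677 former [ 470.8 -137.3] 0.00106
top m ring [ 491.6 -277. ] 0.00826 former [ 488.7 -277.2] 0.0009
side s ring [506.    7.6] 0.0004 former [506.6  12.8] 0.00157
side l ring [ 481.6 -134.6] 0.00156 former [ 471.3 -137.8] 0.003
side m ring [ 492.  -279.3] 0.00065 former [ 488.5 -277.8] 0.00137
```

```bash
python3 - <<'E'
from fit import *
print(at_z("side",(242.8,188.6),59),at_z("top",(235.0,216.2),59))
print(at_z("side",(243,187.7),59))
for c in("top","side"):
    im=np.load(c+"0.npy")
    for x in((465,-137),(472,-142),(478,-137),(472,-131)):
        p,e=fit_ring(c,im,x,25.5,5);print(c,p.round(1),round(e,5))
for r in env.mark_of("top","slab")[:1]+env.regions_of("top","slab")[:1]: print(at_z("top",r["centre"],10))
print(env.state()["clock"])
E
```

```text
[ 472.19700596 -135.91121436   59.        ] [ 471.75891403 -137.27062845   59.        ]
[ 473.08707916 -131.78272668   59.        ]
top [ 471.7 -137.2] 0.00636
top [ 471.7 -137.2] 0.00684
top [ 471.7 -137.2] 0.00687
top [ 471.7 -137.2] 0.00679
side [ 488.1 -133.5] 0.00115
side [ 484.8 -131.8] 0.00158
side [ 481.7 -134.1] 0.00178
side [ 477.9 -134. ] 0.00331
[433.36433159 197.93317996  10.        ]
[433.96416564 197.62639227  10.        ]
1.6
```

Call:
play_rows:
  deltas:
    - {"xyz": [0,0,0],"twist": -0.14,"fingers": 1}
    - {"xyz": [0,0,0],"twist": -0.135,"fingers": 1}

```text
clock: 1.8
ee_pos: [169.5, 601.6, 231.3]
tool_rot: [0.0, -0.003, 1.0, -0.0]
force: [-0.6, -0.3, 0.3]
finger_gap: 85.2
gripper_force: 0.0
```

Call:
play_rows:
  deltas:
    - {"xyz": [-24,-42,0],"twist": 0,"fingers": 1}
    - {"xyz": [-24,-42,0],"twist": 0,"fingers": 1}
    - {"xyz": [-24,-42,0],"twist": 0,"fingers": 1}
    - {"xyz": [-24,-42,0],"twist": 0,"fingers": 1}
    - {"xyz": [-24,-42,0],"twist": 0,"fingers": 1}
    - {"xyz": [-24,-42,0],"twist": 0,"fingers": 1}
    - {"xyz": [-24,-42,0],"twist": 0,"fingers": 1}
    - {"xyz": [-24,-42,0],"twist": 0,"fingers": 1}

```text
clock: 2.6
ee_pos: [362.4, 263.8, 231.6]
tool_rot: [0.0, -0.0, 1.0, 0.0]
force: [0.7, 1.0, -0.4]
finger_gap: 85.2
gripper_force: 0.0
```

Call:
play_rows:
  deltas:
    - {"xyz": [-23,-41,0],"twist": 0,"fingers": 1}
    - {"xyz": [-24,-42,0],"twist": 0,"fingers": 1}
    - {"xyz": [-24,-42,0],"twist": 0,"fingers": 1}
    - {"xyz": [-24,-42,0],"twist": 0,"fingers": 1}
    - {"xyz": [-24,-43,20],"twist": 0,"fingers": 1}
    - {"xyz": [-24,-43,20],"twist": 0,"fingers": 1}
    - {"xyz": [0,0,20],"twist": 0,"fingers": 1}
    - {"xyz": [0,0,0],"twist": 0,"fingers": 1}

```text
clock: 3.4
ee_pos: [500.7, 16.3, 171.5]
tool_rot: [-0.002, 0.001, 1.0, -0.0]
force: [0.2, 0.3, -0.4]
finger_gap: 85.0
gripper_force: 0.0
```

Call:
play_rows:
  deltas:
    - {"xyz": [0,0,40],"twist": 0,"fingers": 1}
    - {"xyz": [0,0,30],"twist": 0,"fingers": 1}
    - {"xyz": [0,0,0],"twist": 0,"fingers": 1}

```text
clock: 3.7
ee_pos: [499.6, 19.0, 101.7]
tool_rot: [-0.003, -0.001, 1.0, 0.0]
force: [0.2, 0.4, 0.6]
finger_gap: 85.3
gripper_force: 0.0
```

Call:
play_rows:
  deltas:
    - {"xyz": [-6,-8.5,0],"twist": 0,"fingers": 1}
    - {"xyz": [0,0,25],"twist": 0,"fingers": 1}
    - {"xyz": [0,0,26],"twist": 0,"fingers": 1}
    - {"xyz": [0,0,25],"twist": 0,"fingers": 1}
    - {"xyz": [0,0,0],"twist": 0,"fingers": 1}

```text
clock: 4.2
ee_pos: [508.1, 9.0, 27.4]
tool_rot: [-0.001, -0.0, 1.0, -0.0]
force: [-0.4, -0.5, -0.0]
finger_gap: 85.4
gripper_force: 0.0
```

Call:
play_rows:
  deltas:
    - {"xyz": [2.5,1.5,2],"twist": 0,"fingers": 1}
    - {"xyz": [0,0,0],"twist": 0,"fingers": 0.5}
    - {"xyz": [0,0,0],"twist": 0,"fingers": 0.5}
    - {"xyz": [0,0,0],"twist": 0,"fingers": 0.5}
    - {"xyz": [0,0,0],"twist": 0,"fingers": 0.5}
  squeeze: 40

```text
clock: 4.7
ee_pos: [506.5, 11.0, 27.5]
tool_rot: [0.001, -0.0, 1.0, 0.0]
force: [-2.0, 0.2, 7.9]
finger_gap: 61.0
gripper_force: 41.8
```

Call:
play_rows:
  deltas:
    - {"xyz": [0,0,-20],"twist": 0,"fingers": 0.5}
    - {"xyz": [0,0,-30],"twist": 0,"fingers": 0.5}
    - {"xyz": [0,0,-30],"twist": 0,"fingers": 0.5}
    - {"xyz": [15,37,0],"twist": 0,"fingers": 0.5}
    - {"xyz": [15,37,0],"twist": 0,"fingers": 0.5}
    - {"xyz": [15,37,0],"twist": 0,"fingers": 0.5}
    - {"xyz": [15,37,0],"twist": 0,"fingers": 0.5}
    - {"xyz": [13,38,0],"twist": 0,"fingers": 0.5}

```text
clock: 5.5
ee_pos: [431.6, 197.9, 106.7]
tool_rot: [0.001, 0.0, 1.0, 0.0]
force: [0.2, 0.0, -1.2]
finger_gap: 61.0
gripper_force: 44.7
```

Call:
play_rows:
  deltas:
    - {"xyz": [0,0,20],"twist": 0,"fingers": 0.5}
    - {"xyz": [0,0,30],"twist": 0,"fingers": 0.5}
    - {"xyz": [0,0,20],"twist": 0,"fingers": 0.5}
    - {"xyz": [0,0,0],"twist": 0,"fingers": 0.5}

```text
clock: 5.9
ee_pos: [431.1, 196.3, 34.4]
tool_rot: [-0.002, -0.0, 1.0, -0.001]
force: [-0.9, 0.3, -1.4]
finger_gap: 61.2
gripper_force: 44.6
```

Call:
play_rows:
  deltas:
    - {"xyz": [0,0,6],"twist": 0,"fingers": 0.5}
    - {"xyz": [0,0,2],"twist": 0,"fingers": 0.5}
    - {"xyz": [0,0,2],"twist": 0,"fingers": 0.5}
    - {"xyz": [0,0,0],"twist": 0,"fingers": 0.5}

```text
clock: 6.3
ee_pos: [432.7, 196.7, 26.1]
tool_rot: [0.0, 0.0, 1.0, 0.0]
force: [0.8, 1.0, -2.0]
finger_gap: 61.1
gripper_force: 44.7
```

Call:
play_rows:
  deltas:
    - {"xyz": [0,0,1],"twist": 0,"fingers": 0.5}
    - {"xyz": [0,0,1],"twist": 0,"fingers": 0.5}
    - {"xyz": [0,0,0],"twist": 0,"fingers": 0.5}

```text
clock: 6.6
ee_pos: [432.4, 196.7, 23.7]
tool_rot: [0.0, -0.0, 1.0, 0.0]
force: [-0.2, -0.1, -1.2]
finger_gap: 60.8
gripper_force: 44.7
```

Call:
play_rows:
  deltas:
    - {"xyz": [0,0,1],"twist": 0,"fingers": 0.5}
    - {"xyz": [0,0,0.5],"twist": 0,"fingers": 0.5}
    - {"xyz": [0,0,0],"twist": 0,"fingers": 0.5}

```text
clock: 6.9
ee_pos: [432.4, 196.7, 23.5]
tool_rot: [0.001, -0.0, 1.0, 0.0]
force: [-3.6, -2.2, 18.3]
finger_gap: 61.3
gripper_force: 46.7
```

Call:
play_rows:
  deltas:
    - {"xyz": [0,0,-0.5],"twist": 0,"fingers": 1}
    - {"xyz": [0,0,0],"twist": 0,"fingers": 1}
    - {"xyz": [0,0,0],"twist": 0,"fingers": 1}
    - {"xyz": [0,0,0],"twist": 0,"fingers": 1}
    - {"xyz": [0,0,-25],"twist": 0,"fingers": 1}
    - {"xyz": [0,0,-35],"twist": 0,"fingers": 1}
    - {"xyz": [0,0,-35],"twist": 0,"fingers": 1}

```text
clock: 7.6
ee_pos: [431.8, 196.4, 118.3]
tool_rot: [-0.001, -0.0, 1.0, -0.0]
force: [0.7, 0.1, 0.2]
finger_gap: 85.0
gripper_force: 0.0
```

Call:
play_rows:
  deltas:
    - {"xyz": [-4,-40,0],"twist": 0,"fingers": 1}
    - {"xyz": [-5,-40,0],"twist": 0,"fingers": 1}
    - {"xyz": [-5,-40,0],"twist": 0,"fingers": 1}
    - {"xyz": [-5,-40,0],"twist": 0,"fingers": 1}
    - {"xyz": [-5,-40,0],"twist": 0,"fingers": 1}
    - {"xyz": [-5,-40,0],"twist": 0,"fingers": 1}
    - {"xyz": [-5,-40,0],"twist": 0,"fingers": 1}
    - {"xyz": [-5,-40,0],"twist": 0,"fingers": 1}

```text
clock: 8.4
ee_pos: [471.3, -125.0, 117.5]
tool_rot: [-0.0, -0.0, 1.0, 0.0]
force: [0.9, 0.3, 0.6]
finger_gap: 85.5
gripper_force: 0.0
```

Call:
play_rows:
  deltas:
    - {"xyz": [-5,-40,0],"twist": 0,"fingers": 1}
    - {"xyz": [-5,-40,0],"twist": 0,"fingers": 1}
    - {"xyz": [-5,-40,0],"twist": 0,"fingers": 1}
    - {"xyz": [-5,-35,0],"twist": 0,"fingers": 1}
    - {"xyz": [0,0,0],"twist": 0,"fingers": 1}

```text
clock: 8.9
ee_pos: [490.7, -284.6, 117.2]
tool_rot: [-0.0, 0.003, 1.0, -0.002]
force: [-0.1, 0.5, -0.1]
finger_gap: 85.5
gripper_force: 0.0
```

```bash
cat > m2.py <<'E'
from fit import *
import sys
from concurrent.futures import ThreadPoolExecutor
side=np.mean([env.read_camera("side").astype(float) for _ in range(3)],0); top=np.mean([env.read_camera("top").astype(float) for _ in range(3)],0)
np.save("side1.npy",side);np.save("top1.npy",top)
for c,im in(("side",side),("top",top)):
    for n,x,r,z in(("l",(432,197),31,10),):
        print(c,n,fit_ring(c,im,x,r,z))
for c,x in (("top",(506.8,12.2)),("side",(506.8,12.2))):
    print(c,"former_s",fit_former(c,dict(top=top,side=side)[c],x,37))
print(env.state()["ee_pos"])
cv2.imwrite("pics/a1.png",cv2.cvtColor(np.hstack([cv2.resize(top[150:270,90:320].astype(np.uint8),(460,480)),cv2.resize(side[110:270,190:300].astype(np.uint8),(330,480))]),cv2.COLOR_RGB2BGR))
E
python3 m2.py
```

```text
side l (array([432.88696289, 190.52001953]), np.float64(0.0005481989902647891))
top l (array([432.51088274, 189.73419295]), np.float64(0.027299341693338603))
top former_s (array([505.82992171,  11.0679651 ]), np.float64(0.00274829577025529))
side former_s (array([512.47675781,  14.70732422]), np.float64(0.015257171538360844))
[ 491.55381422 -276.73679406  117.63229708]
```

Call:
play_rows:
  deltas:
    - {"xyz": [0,-1,30],"twist": 0,"fingers": 1}
    - {"xyz": [0,0,30],"twist": 0,"fingers": 1}
    - {"xyz": [0,0,30],"twist": 0,"fingers": 1}
    - {"xyz": [0,0,2],"twist": 0,"fingers": 1}
    - {"xyz": [0,0,0],"twist": 0,"fingers": 1}

```text
clock: 9.7
ee_pos: [491.4, -278.4, 25.7]
tool_rot: [-0.001, -0.001, 1.0, 0.0]
force: [-0.3, 0.7, 0.0]
finger_gap: 85.6
gripper_force: 0.0
```

View pics/a1.png

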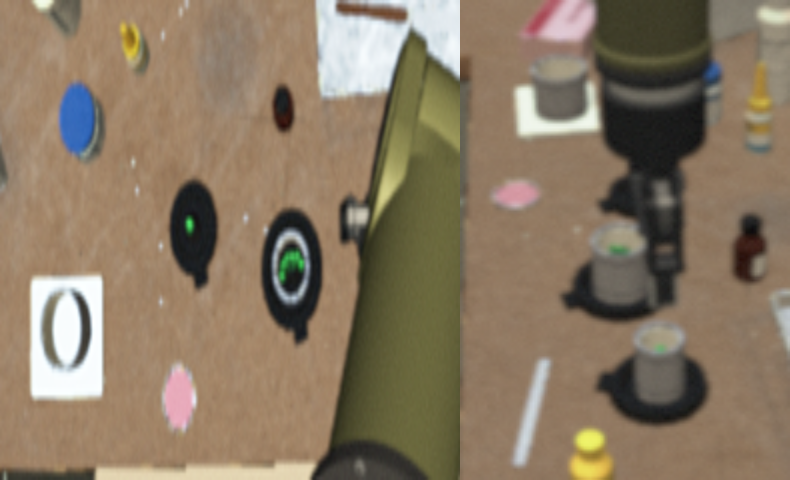

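Picture: ring_l stands on the slab (crop position (66,328)). former_s is empty with its tooth clear, and the gripper is over ring_s.

Call:
play_rows:
  deltas:
    - {"xyz": [0,0,-1],"twist": 0,"fingers": 0.3}
    - {"xyz": [0,0,0],"twist": 0,"fingers": 0.3}
    - {"xyz": [0,0,0],"twist": 0,"fingers": 0.3}
    - {"xyz": [0,0,0],"twist": 0,"fingers": 0.3}
    - {"xyz": [0,0,0],"twist": 0,"fingers": 0.3}
    - {"xyz": [0,0,0],"twist": 0,"fingers": 0.3}

```text
clock: 10.3
ee_pos: [492.0, -279.6, 28.1]
tool_rot: [0.001, -0.0, 1.0, -0.0]
force: [-1.5, 0.4, 7.5]
finger_gap: 38.5
gripper_force: 39.4
```

Call:
play_rows:
  deltas:
    - {"xyz": [0,0,-20],"twist": 0,"fingers": 0.3}
    - {"xyz": [0,0,-36],"twist": 0,"fingers": 0.3}
    - {"xyz": [0,0,-36],"twist": 0,"fingers": 0.3}
    - {"xyz": [-2,37,0],"twist": 0,"fingers": 0.3}
    - {"xyz": [-2,37,0],"twist": 0,"fingers": 0.3}
    - {"xyz": [-2,37,0],"twist": 0,"fingers": 0.3}
    - {"xyz": [-2,37,0],"twist": 0,"fingers": 0.3}
    - {"xyz": [-2,37,0],"twist": 0,"fingers": 0.3}

```text
clock: 11.1
ee_pos: [501.3, -93.0, 119.2]
tool_rot: [0.0, 0.0, 1.0, -0.0]
force: [1.4, -0.6, -0.8]
finger_gap: 39.4
gripper_force: 40.6
```

Call:
play_rows:
  deltas:
    - {"xyz": [-2,36,0],"twist": 0,"fingers": 0.3}
    - {"xyz": [-2,36,0],"twist": 0,"fingers": 0.3}
    - {"xyz": [-1,34,0],"twist": 0,"fingers": 0.3}
    - {"xyz": [0,0,0],"twist": 0,"fingers": 0.3}
    - {"xyz": [0,0,0],"twist": 0,"fingers": 0.3}

```text
clock: 11.6
ee_pos: [506.3, 12.4, 119.0]
tool_rot: [0.0, -0.001, 1.0, -0.0]
force: [0.5, -0.6, -2.0]
finger_gap: 38.9
gripper_force: 40.7
```

```bash
cat > p.py <<'E'
from h import *
P=[]
for _ in range(4): env.read_camera("side"); P.append(env.state()["ee_pos"])
print(np.round(P,1), np.mean(P,0).round(2))
E
python3 p.py
```

```text
[[506.3  11.1 118.9]
 [506.3  10.5 118.8]
 [506.3  10.2 118.8]
 [506.3  10.2 118.8]] [506.3   10.5  118.83]
```

Call:
play_rows:
  deltas:
    - {"xyz": [-0.5,1.8,0],"twist": 0,"fingers": 0.3}
    - {"xyz": [0,0,25],"twist": 0,"fingers": 0.3}
    - {"xyz": [0,0,30],"twist": 0,"fingers": 0.3}
    - {"xyz": [0,0,20],"twist": 0,"fingers": 0.3}
    - {"xyz": [0,0,4],"twist": 0,"fingers": 0.3}
    - {"xyz": [0,0,0],"twist": 0,"fingers": 0.3}

```text
clock: 12.4
ee_pos: [506.6, 13.1, 39.3]
tool_rot: [-0.001, 0.0, 1.0, -0.0]
force: [-0.2, -0.9, -1.8]
finger_gap: 38.9
gripper_force: 40.7
```

Call:
play_rows:
  deltas:
    - {"xyz": [0,0,2],"twist": 0,"fingers": 0.3}
    - {"xyz": [0,0,2],"twist": 0,"fingers": 0.3}
    - {"xyz": [0,0,2],"twist": 0,"fingers": 0.3}
    - {"xyz": [0,0,0],"twist": 0,"fingers": 0.3}

```text
clock: 12.8
ee_pos: [507.0, 13.5, 33.9]
tool_rot: [0.0, -0.0, 1.0, -0.0]
force: [0.8, 0.1, -0.9]
finger_gap: 39.2
gripper_force: 40.7
```

Inside the mouth with no contact force. Continuing down.

Call:
play_rows:
  deltas:
    - {"xyz": [0,0,2],"twist": 0,"fingers": 0.3}
    - {"xyz": [0,0,2],"twist": 0,"fingers": 0.3}
    - {"xyz": [0,0,0],"twist": 0,"fingers": 0.3}

```text
clock: 13.1
ee_pos: [506.7, 13.5, 29.4]
tool_rot: [-0.0, -0.0, 1.0, -0.0]
force: [-0.5, -0.2, -1.2]
finger_gap: 39.1
gripper_force: 40.7
```

Call:
play_rows:
  deltas:
    - {"xyz": [0,0,1],"twist": 0,"fingers": 0.3}
    - {"xyz": [0,0,1],"twist": 0,"fingers": 0.3}
    - {"xyz": [0,0,0],"twist": 0,"fingers": 0.3}

```text
clock: 13.4
ee_pos: [506.9, 13.5, 28.1]
tool_rot: [0.0, -0.0, 1.0, -0.0]
force: [-1.5, 0.3, 5.0]
finger_gap: 39.5
gripper_force: 41.3
```

Call:
play_rows:
  deltas:
    - {"xyz": [0,0,-0.5],"twist": 0,"fingers": 1}
    - {"xyz": [0,0,0],"twist": 0,"fingers": 1}
    - {"xyz": [0,0,0],"twist": 0,"fingers": 1}
    - {"xyz": [0,0,0],"twist": 0,"fingers": 1}
    - {"xyz": [0,0,-20],"twist": 0,"fingers": 1}
    - {"xyz": [0,0,-35],"twist": 0,"fingers": 1}
    - {"xyz": [0,0,-35],"twist": 0,"fingers": 1}

```text
clock: 14.1
ee_pos: [506.3, 13.5, 118.7]
tool_rot: [-0.001, -0.0, 1.0, -0.0]
force: [0.6, -0.3, -0.7]
finger_gap: 85.4
gripper_force: 0.0
```

Call:
play_rows:
  deltas:
    - {"xyz": [9,-37,0],"twist": 0,"fingers": 1}
    - {"xyz": [9,-38,0],"twist": 0,"fingers": 1}
    - {"xyz": [9,-38,0],"twist": 0,"fingers": 1}
    - {"xyz": [8,-37,0],"twist": 0,"fingers": 1}
    - {"xyz": [0,0,0],"twist": 0,"fingers": 1}
    - {"xyz": [0,0,0],"twist": 0,"fingers": 1}

```text
clock: 14.7
ee_pos: [471.6, -137.3, 118.1]
tool_rot: [-0.0, 0.001, 1.0, 0.0]
force: [0.1, 0.9, -0.3]
finger_gap: 85.5
gripper_force: 0.0
```

```bash
python3 p.py
```

```text
[[ 472.  -136.1  118.1]
 [ 472.2 -135.3  118.1]
 [ 472.3 -135.1  118.1]
 [ 472.3 -135.1  118.1]] [ 472.17 -135.39  118.11]
```

Call:
play_rows:
  deltas:
    - {"xyz": [0,-1.5,30],"twist": 0,"fingers": 1}
    - {"xyz": [0,0,30],"twist": 0,"fingers": 1}
    - {"xyz": [0,0,28],"twist": 0,"fingers": 1}
    - {"xyz": [0,0,2],"twist": 0,"fingers": 1}
    - {"xyz": [0,0,0],"twist": 0,"fingers": 1}

```text
clock: 15.4
ee_pos: [471.8, -137.1, 28.1]
tool_rot: [-0.001, -0.001, 1.0, 0.0]
force: [-0.9, -0.8, 0.9]
finger_gap: 85.3
gripper_force: 0.0
```

Call:
play_rows:
  deltas:
    - {"xyz": [0,0,0],"twist": 0,"fingers": 0.4}
    - {"xyz": [0,0,0],"twist": 0,"fingers": 0.4}
    - {"xyz": [0,0,0],"twist": 0,"fingers": 0.4}
    - {"xyz": [0,0,0],"twist": 0,"fingers": 0.4}
    - {"xyz": [0,0,0],"twist": 0,"fingers": 0.4}
    - {"xyz": [0,0,0],"twist": 0,"fingers": 0.4}

```text
clock: 16.0
ee_pos: [472.7, -138.1, 29.6]
tool_rot: [0.001, -0.0, 1.0, -0.0]
force: [-0.9, -0.1, 7.6]
finger_gap: 49.8
gripper_force: 40.3
```

```bash
python3 p.py
```

```text
[[ 472.7 -138.1   29.6]
 [ 472.7 -138.1   29.6]
 [ 472.7 -138.    29.6]
 [ 472.8 -138.1   29.7]] [ 472.74 -138.06   29.64]
```

Call:
play_rows:
  deltas:
    - {"xyz": [0,0,-20],"twist": 0,"fingers": 0.4}
    - {"xyz": [0,0,-35],"twist": 0,"fingers": 0.4}
    - {"xyz": [0,0,-35],"twist": 0,"fingers": 0.4}
    - {"xyz": [-4,-35,0],"twist": 0,"fingers": 0.4}
    - {"xyz": [-4,-35,0],"twist": 0,"fingers": 0.4}
    - {"xyz": [-4,-35,0],"twist": 0,"fingers": 0.4}
    - {"xyz": [-4.5,-34.5,0],"twist": 0,"fingers": 0.4}
    - {"xyz": [0,0,0],"twist": 0,"fingers": 0.4}

```text
clock: 17.0
ee_pos: [487.8, -283.7, 118.8]
tool_rot: [0.001, 0.003, 1.0, -0.002]
force: [-1.0, -0.1, -2.8]
finger_gap: 49.8
gripper_force: 42.7
```

```bash
python3 p.py
```

```text
[[ 487.7 -280.5  118.5]
 [ 487.9 -278.3  118.4]
 [ 488.1 -277.   118.3]
 [ 488.3 -276.4  118.3]] [ 488.01 -278.05  118.37]
```

Call:
play_rows:
  deltas:
    - {"xyz": [-0.7,-1.3,0],"twist": 0,"fingers": 0.4}
    - {"xyz": [0,0,25],"twist": 0,"fingers": 0.4}
    - {"xyz": [0,0,28],"twist": 0,"fingers": 0.4}
    - {"xyz": [0,0,20],"twist": 0,"fingers": 0.4}
    - {"xyz": [0,0,4],"twist": 0,"fingers": 0.4}
    - {"xyz": [0,0,0],"twist": 0,"fingers": 0.4}

```text
clock: 17.8
ee_pos: [489.1, -278.0, 41.0]
tool_rot: [-0.001, -0.001, 1.0, 0.0]
force: [-0.2, -0.3, -2.2]
finger_gap: 49.8
gripper_force: 42.7
```

Call:
play_rows:
  deltas:
    - {"xyz": [0,0,2],"twist": 0,"fingers": 0.4}
    - {"xyz": [0,0,2],"twist": 0,"fingers": 0.4}
    - {"xyz": [0,0,0],"twist": 0,"fingers": 0.4}

```text
clock: 18.1
ee_pos: [489.5, -279.0, 37.8]
tool_rot: [0.0, -0.0, 1.0, -0.0]
force: [-0.6, 0.1, -1.2]
finger_gap: 50.0
gripper_force: 42.7
```

Call:
play_rows:
  deltas:
    - {"xyz": [0,1,2],"twist": 0,"fingers": 0.4}
    - {"xyz": [0,0,2],"twist": 0,"fingers": 0.4}
    - {"xyz": [0,0,2],"twist": 0,"fingers": 0.4}
    - {"xyz": [0,0,0],"twist": 0,"fingers": 0.4}

```text
clock: 18.5
ee_pos: [488.9, -277.7, 30.8]
tool_rot: [-0.0, -0.0, 1.0, 0.0]
force: [-0.4, 0.5, -2.5]
finger_gap: 50.0
gripper_force: 42.7
```

Call:
play_rows:
  deltas:
    - {"xyz": [0,0,1],"twist": 0,"fingers": 0.4}
    - {"xyz": [0,0,0.8],"twist": 0,"fingers": 0.4}
    - {"xyz": [0,0,0],"twist": 0,"fingers": 0.4}

```text
clock: 18.8
ee_pos: [489.1, -277.9, 29.7]
tool_rot: [0.0, -0.0, 1.0, -0.0]
force: [-2.0, 0.4, 3.4]
finger_gap: 49.4
gripper_force: 43.2
```

Call:
play_rows:
  deltas:
    - {"xyz": [0,0,-0.5],"twist": 0,"fingers": 1}
    - {"xyz": [0,0,0],"twist": 0,"fingers": 1}
    - {"xyz": [0,0,0],"twist": 0,"fingers": 1}
    - {"xyz": [0,0,0],"twist": 0,"fingers": 1}
    - {"xyz": [0,0,-20],"twist": 0,"fingers": 1}
    - {"xyz": [0,0,-35],"twist": 0,"fingers": 1}
    - {"xyz": [0,0,-35],"twist": 0,"fingers": 1}

```text
clock: 19.5
ee_pos: [488.7, -277.6, 120.4]
tool_rot: [-0.001, -0.0, 1.0, 0.0]
force: [-0.0, -0.7, -0.2]
finger_gap: 85.1
gripper_force: 0.0
```

Call:
play_rows:
  deltas:
    - {"xyz": [4.7,39.5,0],"twist": 0,"fingers": 1}
    - {"xyz": [4.7,39.5,0],"twist": 0,"fingers": 1}
    - {"xyz": [4.7,39.5,0],"twist": 0,"fingers": 1}
    - {"xyz": [4.7,39.5,0],"twist": 0,"fingers": 1}
    - {"xyz": [4.7,39.5,0],"twist": 0,"fingers": 1}
    - {"xyz": [4.7,39.5,0],"twist": 0,"fingers": 1}
    - {"xyz": [4.7,39.5,0],"twist": 0,"fingers": 1}
    - {"xyz": [4.7,39.5,0],"twist": 0,"fingers": 1}

```text
clock: 20.3
ee_pos: [451.2, 39.7, 120.0]
tool_rot: [0.0, -0.0, 1.0, 0.0]
force: [0.6, -0.1, 0.3]
finger_gap: 85.3
gripper_force: 0.0
```

Call:
play_rows:
  deltas:
    - {"xyz": [4.7,39.5,0],"twist": 0,"fingers": 1}
    - {"xyz": [4.7,39.5,0],"twist": 0,"fingers": 1}
    - {"xyz": [4.7,39.5,0],"twist": 0,"fingers": 1}
    - {"xyz": [4.7,40,0],"twist": 0,"fingers": 1}
    - {"xyz": [0,0,0],"twist": 0,"fingers": 1}
    - {"xyz": [0,0,0],"twist": 0,"fingers": 1}

```text
clock: 20.9
ee_pos: [432.3, 197.5, 119.8]
tool_rot: [-0.0, -0.001, 1.0, -0.0]
force: [-0.4, -1.3, -0.6]
finger_gap: 84.9
gripper_force: 0.0
```

```bash
python3 p.py; python3 - <<'E'
from h import *
top=env.read_camera("top");side=env.read_camera("side")
cv2.imwrite("pics/a2.png",cv2.cvtColor(np.hstack([cv2.resize(top[150:270,90:320],(460,480)),cv2.resize(side[110:270,190:300],(330,480))]),cv2.COLOR_RGB2BGR))
E
```

```text
[[432.5 196.1 119.7]
 [432.7 195.4 119.8]
 [432.8 195.2 119.8]
 [432.9 195.1 119.8]] [432.75 195.45 119.79]
```

View pics/a2.png

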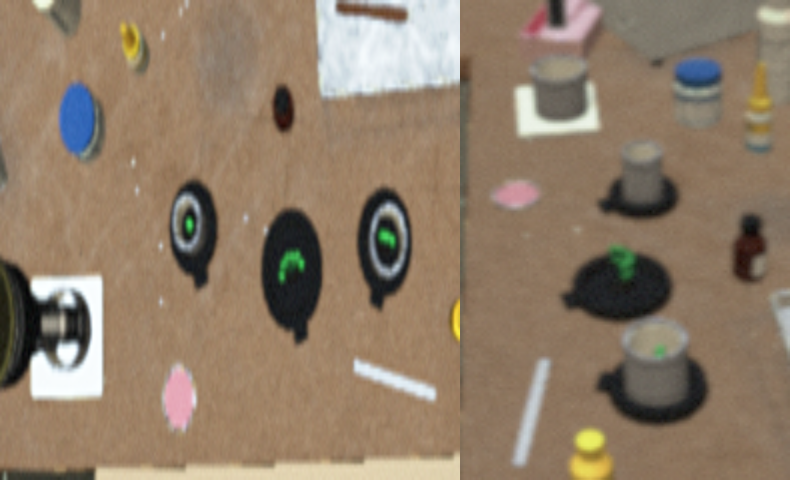

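The picture shows ring_s in former_s at (190,226) and ring_m in former_m at (386,240), both upright. former_l is empty at (291,268) and the bottle is standing at (283,107). Ring_l is next.

Call:
play_rows:
  deltas:
    - {"xyz": [0.5,1.5,30],"twist": 0,"fingers": 1}
    - {"xyz": [0,0,32],"twist": 0,"fingers": 1}
    - {"xyz": [0,0,30],"twist": 0,"fingers": 1}
    - {"xyz": [0,0,2],"twist": 0,"fingers": 1}
    - {"xyz": [0,0,0],"twist": 0,"fingers": 1}

```text
clock: 21.7
ee_pos: [432.0, 197.5, 25.8]
tool_rot: [-0.001, 0.0, 1.0, -0.0]
force: [0.4, 1.2, -0.3]
finger_gap: 85.5
gripper_force: 0.0
```

Call:
play_rows:
  deltas:
    - {"xyz": [0,0,0],"twist": 0,"fingers": 0.5}
    - {"xyz": [0,0,0],"twist": 0,"fingers": 0.5}
    - {"xyz": [0,0,0],"twist": 0,"fingers": 0.5}
    - {"xyz": [0,0,0],"twist": 0,"fingers": 0.5}
    - {"xyz": [0,0,0],"twist": 0,"fingers": 0.5}

```text
clock: 22.2
ee_pos: [433.1, 198.4, 27.5]
tool_rot: [0.001, -0.0, 1.0, 0.0]
force: [-0.2, 0.1, 6.6]
finger_gap: 60.9
gripper_force: 42.3
```

```bash
python3 p.py
```

```text
[[433.1 198.4  27.6]
 [433.  198.3  27.6]
 [433.1 198.4  27.6]
 [433.1 198.3  27.5]] [433.08 198.34  27.56]
```

Call:
play_rows:
  deltas:
    - {"xyz": [0,0,-20],"twist": 0,"fingers": 0.5}
    - {"xyz": [0,0,-35],"twist": 0,"fingers": 0.5}
    - {"xyz": [0,0,-38],"twist": 0,"fingers": 0.5}
    - {"xyz": [-4.3,-37.3,0],"twist": 0,"fingers": 0.5}
    - {"xyz": [-4.3,-37.3,0],"twist": 0,"fingers": 0.5}
    - {"xyz": [-4.3,-37.3,0],"twist": 0,"fingers": 0.5}
    - {"xyz": [-4.3,-37.3,0],"twist": 0,"fingers": 0.5}
    - {"xyz": [-4.3,-37.3,0],"twist": 0,"fingers": 0.5}

```text
clock: 23.2
ee_pos: [453.8, 10.2, 120.0]
tool_rot: [0.001, -0.0, 1.0, 0.0]
force: [-0.2, 0.2, -2.7]
finger_gap: 61.0
gripper_force: 44.8
```

Call:
play_rows:
  deltas:
    - {"xyz": [-4.3,-37.3,0],"twist": 0,"fingers": 0.5}
    - {"xyz": [-4.3,-37.3,0],"twist": 0,"fingers": 0.5}
    - {"xyz": [-4.3,-37.3,0],"twist": 0,"fingers": 0.5}
    - {"xyz": [-4.2,-37.3,0],"twist": 0,"fingers": 0.5}
    - {"xyz": [0,0,0],"twist": 0,"fingers": 0.5}
    - {"xyz": [0,0,0],"twist": 0,"fingers": 0.5}
    - {"xyz": [0,0,0],"twist": 0,"fingers": 0.5}

```text
clock: 23.9
ee_pos: [470.7, -136.5, 119.4]
tool_rot: [0.0, -0.001, 1.0, 0.0]
force: [-0.3, 0.7, -3.4]
finger_gap: 61.0
gripper_force: 44.8
```

```bash
python3 p.py
```

```text
[[ 470.8 -136.2  119.3]
 [ 470.8 -136.1  119.2]
 [ 470.9 -136.2  119.1]
 [ 470.9 -136.4  119.1]] [ 470.85 -136.26  119.17]
```

Mouth contact should come at TCP 31.5, seated at about 22.5.

Call:
play_rows:
  deltas:
    - {"xyz": [-0.8,-1,0],"twist": 0,"fingers": 0.5}
    - {"xyz": [0,0,25],"twist": 0,"fingers": 0.5}
    - {"xyz": [0,0,30],"twist": 0,"fingers": 0.5}
    - {"xyz": [0,0,25],"twist": 0,"fingers": 0.5}
    - {"xyz": [0,0,4],"twist": 0,"fingers": 0.5}
    - {"xyz": [0,0,0],"twist": 0,"fingers": 0.5}

```text
clock: 24.7
ee_pos: [471.4, -138.2, 34.5]
tool_rot: [-0.001, -0.0, 1.0, 0.0]
force: [0.4, 0.7, -1.0]
finger_gap: 60.8
gripper_force: 44.8
```

Call:
play_rows:
  deltas:
    - {"xyz": [0,0,2],"twist": 0,"fingers": 0.5}
    - {"xyz": [0,0,2],"twist": 0,"fingers": 0.5}
    - {"xyz": [0,0,0],"twist": 0,"fingers": 0.5}

```text
clock: 25.0
ee_pos: [472.0, -138.6, 31.5]
tool_rot: [0.001, -0.0, 1.0, -0.0]
force: [0.1, 0.2, -1.3]
finger_gap: 61.0
gripper_force: 44.9
```

Call:
play_rows:
  deltas:
    - {"xyz": [0.3,0.8,2],"twist": 0,"fingers": 0.5}
    - {"xyz": [0,0,2],"twist": 0,"fingers": 0.5}
    - {"xyz": [0,0,2],"twist": 0,"fingers": 0.5}
    - {"xyz": [0,0,0],"twist": 0,"fingers": 0.5}

```text
clock: 25.4
ee_pos: [471.1, -137.7, 24.6]
tool_rot: [-0.0, -0.0, 1.0, 0.0]
force: [0.4, -0.3, -3.8]
finger_gap: 61.0
gripper_force: 44.9
```

Call:
play_rows:
  deltas:
    - {"xyz": [0,0,1],"twist": 0,"fingers": 0.5}
    - {"xyz": [0,0,1],"twist": 0,"fingers": 0.5}
    - {"xyz": [0,0,0.5],"twist": 0,"fingers": 0.5}
    - {"xyz": [0,0,0],"twist": 0,"fingers": 0.5}

```text
clock: 25.8
ee_pos: [471.3, -137.7, 22.6]
tool_rot: [0.0, -0.0, 1.0, -0.0]
force: [-1.0, -0.7, 2.8]
finger_gap: 61.2
gripper_force: 45.3
```

Seated height and contact as predicted. Release, rise, move clear and look.

Call:
play_rows:
  deltas:
    - {"xyz": [0,0,0],"twist": 0,"fingers": 1}
    - {"xyz": [0,0,0],"twist": 0,"fingers": 1}
    - {"xyz": [0,0,0],"twist": 0,"fingers": 1}
    - {"xyz": [0,0,0],"twist": 0,"fingers": 1}
    - {"xyz": [0,0,-20],"twist": 0,"fingers": 1}
    - {"xyz": [0,0,-35],"twist": 0,"fingers": 1}
    - {"xyz": [0,0,-45],"twist": 0,"fingers": 1}

```text
clock: 26.5
ee_pos: [470.1, -137.4, 122.2]
tool_rot: [-0.002, -0.0, 1.0, 0.0]
force: [1.2, 0.1, -0.3]
finger_gap: 85.8
gripper_force: 0.0
```

Call:
play_rows:
  deltas:
    - {"xyz": [4,42,0],"twist": 0,"fingers": 1}
    - {"xyz": [4,42,0],"twist": 0,"fingers": 1}
    - {"xyz": [4,42,0],"twist": 0,"fingers": 1}
    - {"xyz": [4,42,0],"twist": 0,"fingers": 1}
    - {"xyz": [4,42,0],"twist": 0,"fingers": 1}
    - {"xyz": [4,42,0],"twist": 0,"fingers": 1}
    - {"xyz": [4,42,0],"twist": 0,"fingers": 1}
    - {"xyz": [4,42,0],"twist": 0,"fingers": 1}

```text
clock: 27.3
ee_pos: [438.8, 199.9, 122.4]
tool_rot: [0.0, -0.0, 1.0, -0.0]
force: [0.4, -0.0, -0.0]
finger_gap: 85.5
gripper_force: 0.0
```

Call:
play_rows:
  deltas:
    - {"xyz": [0,0,0],"twist": 0,"fingers": 1}
    - {"xyz": [0,0,0],"twist": 0,"fingers": 1}

```text
clock: 27.5
ee_pos: [438.8, 199.3, 122.2]
tool_rot: [-0.0, -0.002, 1.0, -0.0]
force: [-0.5, -0.1, 0.2]
finger_gap: 85.8
gripper_force: 0.0
```

```bash
python3 - <<'E'
from h import *
top=env.read_camera("top");side=env.read_camera("side")
cv2.imwrite("pics/a3.png",cv2.cvtColor(np.hstack([cv2.resize(top[160:250,165:305],(470,302)),cv2.resize(side[140:260,215:305],(330,302))]),cv2.COLOR_RGB2BGR))
E
```

```text
(no output)
```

View pics/a3.png

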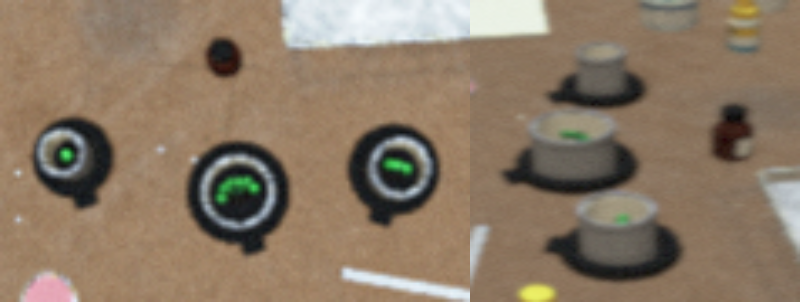

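All three rings stand upright in their own sockets, at (65,155), (238,192) and (400,167). The bottle is upright at (224,58), and the arm is clear.

```bash
python3 -c "
from rig import env
print(env.finish_job())"
```

```text
the job is handed in; nothing more can be done
None
```

I handed the job in at about 28 s: the final pictures show all three rings upright in their own formers, each went down to its expected seated height, and the brown bottle is still standing.

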